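# Seat the blue guide roller in the pouch stand

## Robot

A 7-joint arm with a two-finger parallel gripper is mounted at the origin on the work surface. World frame = base frame: x ahead of the robot, y to its left, z up, the work surface at z = 0. Lengths are in m, angles in degrees, forces in N, time in s.
With the tool pointing down it reaches from about 0.35 to 0.775 m from the base axis. Payload 3.1 kg.
Tool frame: the origin (TCP) lies on the centre line of the jaws, within the pads' length; the fingertips stand 17 mm ahead of it and the grasp point (between the pads) lies 2 mm behind it (robot.tip_reach is the distance from the TCP to the fingertips, in m); z points along the fingers, y is the line along which they close (so a half turn about z gives the same grasp; the last joint's range is limited). The gripper opens to 85 mm and grips with 20 to 120 N. Pads are 22 mm wide; open, the fingers measure 114 mm over their backs; the gripper's body (76 mm by 85 mm) begins 54 mm behind the grasp point. The pads swing forward as they close: fully open they stand 13 mm farther back than shut.
Start: joints at [-65.529, 17.813, 0.802, 86.603, -0.252, 75.585, -1.558], TCP at [0.248, 0.491, 0.212] pointing down, gripper open.
Joint ranges: [-154.91, 154.91], [-16.99, 109.72], [-72.82, 74.43], [7.12, 147.25], [-82.49, 262.49], [11.32, 116.49], [-174.64, 174.64]. Speed limits (degrees/s): [159.86, 159.86, 180, 180, 180, 180, 180].

## Interface

Orientations are given as [roll, pitch, yaw] about the fixed x, y, z axes, in that order (R = Rz(yaw) Ry(pitch) Rx(roll)).
In Python, from station import robot, fingers, vision, workorder, recognise gives the robot as it stands. Calls block until the motion is done:
- robot.move_to(position, orientation): joint-space move of the TCP to a pose.
- robot.line_to(position, orientation=None, velocity=0.15, f_stop=None): straight line of the TCP; orientation=None keeps the orientation; velocity is the mean speed in m/s. With f_stop (N) it stops when the force on the tool has changed by that much, and returns True; else False.
- robot.move_j(angles): joint-space move.
- fingers.gripper_to(opening, force=None): opening from 0.0 (shut) to 1.0 (fully open); force is the grip in N (None keeps the last); returns when the fingers have stopped.
- robot.pause(seconds).
- robot.inverse_kinematics(position, orientation): joint angles nearest the present ones, or None.
- vision.grab_frame(name): name is "scene" or "top"; returns the picture (384x512x3 uint8, red, green, blue); there is no depth.
- vision.calibration(name): a dict with "mtx" (3x3 intrinsics, pixels), "k1" (the pictures are not rectified: a ray, as slopes to the right and down, at radius r is drawn at 1 + k1 r^2 times it, then the intrinsics apply), "extrinsics" (4x4, takes a point from world to camera coordinates). Camera axes: x right, y up, looking along -z (the intrinsics and any distortion apply to the point x, -y, -z); pixel columns grow to the right and rows downward; lengths in m; the calibration is good to about 2 mm. A picture is of the moment at which its call begins. calibration takes no time and is no camera call.
A pose or a line that the arm cannot do raises robot.PlanningError and nothing moves.
- workorder.close_job(): hands the job in; it is judged then, once.
Trained networks look in the newest picture that a camera, given by its name, has taken for a name from the list of things; names that differ only in an ending like _2 or _b are one class to them, and where a whole thing is asked for, a point or a joint stands for the part that bears it (a point fixed in the world has none). Each returns a list of dicts, best first, with "p" (0 to 1); they miss things now and then, are a little off and sometimes report something else, mostly with a low value. They report only what shows in the picture. A call takes as long as a camera call. They do not tell look-alikes from the thing itself.
- recognise(label, camera): "rect" ([centre column, centre row, width, height] in pixels, round what is visible of it).
Readings, each from a call of its own:
- robot.current_time_s(): time.
- robot.current_joint_positions(): joint angles.
- robot.current_dq(): joint speeds.
- robot.current_joint_torque(): joint torques, N m.
- robot.current_tool_pos(): TCP position.
- robot.current_eef_rot(): TCP orientation.
- robot.current_contact_force(): force on the tool from outside, world axes, zero at the start.
- robot.current_torque(): the same for the moment, N m.
- robot.current_finger_gap(): opening from 0.0 (shut) to 1.0 (fully open).
- robot.current_gripper_force(): force on a finger pad.
Only numpy, scipy, OpenCV 4.12 (cv2) and the standard library are available. Lean on these libraries where they do the work, as an engineer would, in place of code of your own. Each camera call takes 0.05 s, during which the arm holds its last target. There are 200 camera calls.

## Task

Fit the blue roller into the pouch stand: take it from its grey rest and lower it into the open-topped slots of the stand's two metal uprights, one axle end in each, until both ends sit fully at the bottom, then let go. Do not let it fall in from above the slots, and leave the orange roller in its rest.

Things in the scene. Friction and masses are not known exactly. Their poses are not given: they have to be found in the camera images.
- blue_roller: Blue roller, about 0.25 kg, lying level. Sleeve 32 mm diameter, 100 mm long; steel axle 10 mm diameter sticks out 34 mm at each end. Origin at its centre, x along the axle (either way round). It starts 34 mm (centre) above the counter on a grey rest: 116 x 64 mm plate, 6 mm thick, with V-blocks 34 to 46 mm either side of the middle, so the middle 60 mm of sleeve is free to grip across from above.
- orange_roller: A second roller of the same size and shape with an orange sleeve, on a rest of the same kind; which rest holds which roller varies. Origin at its centre, x along the axle. Not wanted: it stays where it is.
- stand: Pouch stand, fixed: black 160 x 90 mm base 10 mm thick; two aluminium uprights 8 mm thick, 72 wide, tops 96 mm above the counter, at x = -64 and +64 mm. Origin at centre of underside, z up, x along the line through both slots. Each slot (y = 0) is 44 mm wide at the mouth, narrows down to 66 mm height, then is 16 mm wide to a flat bottom 52 mm up. Tie rods at y = -28, +28, tops 26 mm up.
- seat (a point): Where the roller's centre lies when seated: midway between the uprights, in the middle of the slots, 57 mm above the counter (the axle then rests on both slot bottoms). Axes as the stand's. The seated roller has about 10 mm of play along its axis and 3 mm across, each way.
Things that resemble listed ones, but are neither listed nor needed, are in the scene too. What is shaped like the stand but turquoise is not meant.

How it is judged:
By the outcome, as a careful person would: the job done as asked, in the order asked, and still so for the second after the job is handed in, with the robot touching nothing.
It also fails if it takes over 35 s, if anything falls off the work surface, if the arm or the gripper's body presses on something with over 40 N, if the wrist force passes 120 N, or if a joint passes its speed limit or range.

## Working session

There is one attempt and no reset: what is moved stays moved. The work goes in short steps, each a Python script; the robot and the scene stay as the last script left them, time stands still between calls to the robot, and variables do not carry over. Pictures are saved under pics/ and viewed, at most 10 in all, crops included, and the job is handed in when it is done.

```bash
mkdir -p pics; ls; cat > h.py <<'E'
import numpy as np, cv2
from station import robot, fingers, vision, workorder, recognise
def ray(cam,u,v):
    c=vision.calibration(cam);K=np.array(c["mtx"]);E=np.array(c["extrinsics"]);k=c["k1"]
    d=np.array([(u-K[0,2])/K[0,0],(v-K[1,2])/K[1,1]]);s=d.copy()
    for _ in range(30): s=d/(1+k*(s@s))
    R=E[:3,:3];o=-R.T@E[:3,3]
    return o,R.T@np.array([s[0],-s[1],-1.])
def at(cam,u,v,z):
    o,d=ray(cam,u,v);return o+d*(z-o[2])/d[2]
def proj(cam,p):
    c=vision.calibration(cam);K=np.array(c["mtx"]);E=np.array(c["extrinsics"]);k=c["k1"]
    q=E[:3,:3]@np.array(p)+E[:3,3];s=np.array([q[0],-q[1]])/-q[2];s=s*(1+k*(s@s))
    return np.array([K[0,0]*s[0]+K[0,2],K[1,1]*s[1]+K[1,2]])
E
python3 - <<'E'
from h import *
im={}
for n in("top","scene"):
    im[n]=vision.grab_frame(n);cv2.imwrite(f"pics/{n}0.png",im[n][:,:,::-1])
    o,_=ray(n,0,0);print(n,o.round(3))
    for l in("blue_roller","orange_roller","stand"):
        for r in recognise(l,n): print(n,l,np.round(r["rect"],1),round(r["p"],2),at(n,*r["rect"][:2],0.034).round(3))
print(robot.current_time_s())
E
```

```text
pics
top [ 0.391 -0.058  0.765]
top blue_roller [327.3 233.6  82.8  27.8] 0.64 [ 0.466 -0.193  0.034]
top orange_roller [342.4 150.8  81.2  17.2] 0.55 [ 0.635 -0.21   0.034]
top stand [186.9 243.7  87.   51.4] 0.96 [0.416 0.072 0.034]
top stand [148.6 151.7  88.1  56.7] 0.92 [0.588 0.176 0.034]
scene [ 1.061 -0.193  0.491]
scene blue_roller [174.5 207.8  88.8  23.7] 0.61 [ 0.473 -0.197  0.034]
scene blue_roller [384.  214.7 105.7  77.7] 0.27 [0.585 0.184 0.034]
scene stand [299.9 169.9  79.8  76.7] 0.9 [0.402 0.082 0.034]
scene stand [380.4 210.7 102.4  79.3] 0.58 [0.573 0.183 0.034]
0.4
```

View pics/top0.png

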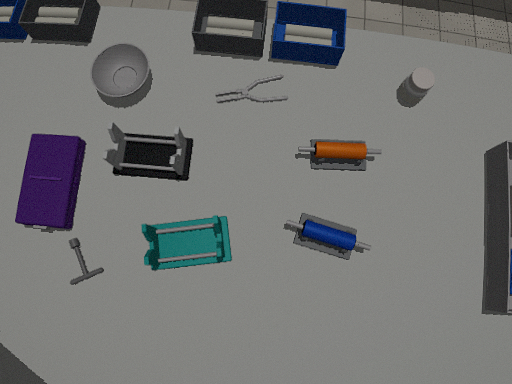

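View pics/scene0.png

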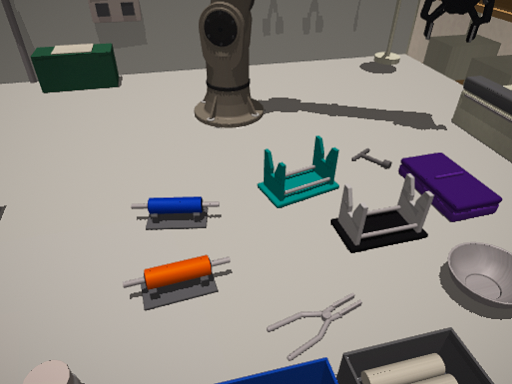

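The top view shows these candidates:
- **Rollers:** blue at (327,234), orange at (342,151).
- **Stands:** black base with metal uprights at (149,152), turquoise look-alike at (187,243).
- **Other:** white rollers lie in the bins along the top edge.

By the description I choose the blue roller at (327,234) and the black-based stand at (149,152). I'll check both in one close crop.

```bash
python3 - <<'E'
from h import *
t=cv2.imread("pics/top0.png");s=cv2.imread("pics/scene0.png")
a=cv2.resize(t[115:190,100:200],None,fx=4,fy=4,interpolation=cv2.INTER_CUBIC)
b=cv2.resize(t[200:275,278:378],None,fx=4,fy=4,interpolation=cv2.INTER_CUBIC)
c=cv2.resize(s[172:247,329:429],None,fx=4,fy=4,interpolation=cv2.INTER_CUBIC)
d=cv2.resize(s[172:247,125:225],None,fx=4,fy=4,interpolation=cv2.INTER_CUBIC)
cv2.imwrite("pics/crop.png",np.vstack([np.hstack([a,b]),np.hstack([c,d])]))
for n,i in(("top",t),("scene",s)):
    i=i.astype(int);m=((i[:,:,0]>i[:,:,2]*2+30)&(i[:,:,0]>i[:,:,1]*1.5+20)).astype(np.uint8)
    box=(slice(205,265),slice(285,370)) if n=="top" else (slice(185,225),slice(130,220))
    ys,xs=np.nonzero(m[box]);ys+=box[0].start;xs+=box[1].start
    # sleeve outline
    print(n,len(xs),cv2.minAreaRect(np.c_[xs,ys].astype(np.float32)),xs.mean(),ys.mean())
E
```

```text
top 828 ((328.99444580078125, 234.92681884765625), (53.260108947753906, 16.054351806640625), 17.447187423706055) 328.8502415458937 234.83937198067633
scene 814 ((174.52590942382812, 204.95875549316406), (15.453816413879395, 53.250831604003906), 88.45184326171875) 174.62039312039312 204.83906633906633
```

View pics/crop.png

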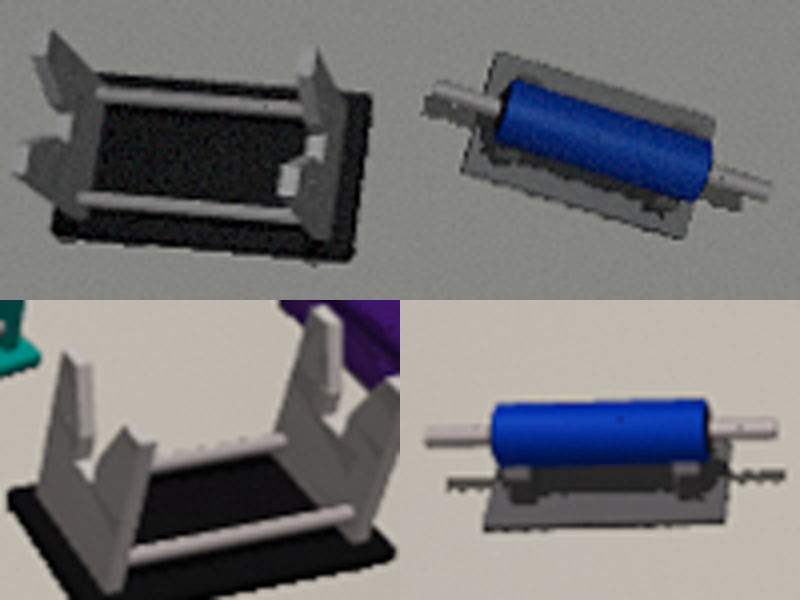

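The crop confirms both choices: a blue sleeve on a grey rest, and a black base with aluminium uprights. I'll fit both poses by silhouette in both cameras.

```bash
cat > fit.py <<'E'
from h import *
from scipy.optimize import minimize
S=4
def box(x0,x1,prof): return [(x,y,z) for x in(x0,x1) for y,z in prof]
def stand_parts():
    P=[box(-.08,.08,[(-.045,0),(.045,0),(.045,.01),(-.045,.01)])]
    for c in(-.064,.064):
        a,b=c-.004,c+.004
        P.append(box(a,b,[(-.036,.01),(.036,.01),(.036,.052),(-.036,.052)]))
        for s in(-1,1):
            P.append(box(a,b,[(s*.036,.052),(s*.008,.052),(s*.008,.066),(s*.036,.066)]))
            P.append(box(a,b,[(s*.036,.066),(s*.008,.066),(s*.022,.096),(s*.036,.096)]))
    for s in(-1,1): P.append(box(-.064,.064,[(s*.028-.004,.018),(s*.028+.004,.018),(s*.028+.004,.026),(s*.028-.004,.026)]))
    return P
def sleeve_parts(z=.034):
    t=np.linspace(0,2*np.pi,24); return [box(-.05,.05,[(.016*np.cos(q),z+.016*np.sin(q)) for q in t])]
def render(cam,parts,p,win):
    r0,r1,c0,c1=win;m=np.zeros(((r1-r0)*S,(c1-c0)*S),np.uint8)
    R=np.array([[np.cos(p[2]),-np.sin(p[2])],[np.sin(p[2]),np.cos(p[2])]])
    for P in parts:
        P=np.array(P);w=P.copy();w[:,:2]=P[:,:2]@R.T+p[:2]
        uv=np.array([(proj(cam,q)+.5-[c0,r0])*S-.5 for q in w],np.float32)
        cv2.fillConvexPoly(m,np.round(cv2.convexHull(uv)*16).astype(np.int32),255,shift=4)
    return cv2.resize(m,(c1-c0,r1-r0),interpolation=cv2.INTER_AREA)/255.
def fit(parts,masks,p0):
    f=lambda p:sum(np.abs(render(c,parts,[p[0],p[1],p[2]/2],w)-m).sum()/m.sum() for c,(m,w) in masks.items())
    p0=np.array(p0)*[1,1,2]
    sx=np.vstack([p0,p0+[.008,0,0],p0+[0,.008,0],p0+[0,0,.15]])
    r=minimize(f,p0,method="Nelder-Mead",options=dict(initial_simplex=sx,xatol=1e-4,fatol=1e-5,maxiter=200))
    return r.x*[1,1,.5],r.fun
E
cat > run1.py <<'E'
from fit import *
I={n:cv2.imread(f"pics/{n}0.png").astype(int) for n in("top","scene")}
W={"top":(110,195,95,205),"scene":(165,260,322,442)}
B={"top":(205,265,285,370),"scene":(185,225,130,220)}
ms,mb={},{}
for n in I:
    r0,r1,c0,c1=W[n];i=I[n][r0:r1,c0:c1];bg=np.median(i.reshape(-1,3),0) if n=="scene" else np.median(I[n][100:300:3,80:450:3].reshape(-1,3),0)
    m=(np.abs(i-bg).sum(2)>55).astype(np.uint8)
    k,l,st,_=cv2.connectedComponentsWithStats(m);ms[n]=((l==1+st[1:,4].argmax()).astype(float),W[n])
    r0,r1,c0,c1=B[n];i=I[n][r0:r1,c0:c1];mb[n]=(((i[:,:,0]>i[:,:,2]*2+25)&(i[:,:,0]>i[:,:,1]*1.5+15)).astype(float),B[n])
for nm,parts,mm,p0 in(("stand",stand_parts(),ms,[.575,.165,-np.pi/2-.08]),("blue",sleeve_parts(),mb,[.466,-.195,-np.pi/2-.3])):
    for sel in(["top"],["scene"],["top","scene"]):
        p,e=fit(parts,{n:mm[n] for n in sel},p0);print(nm,sel,p[:2].round(4),np.degrees(p[2]).round(2),round(e,3))
    o=[]
    for n in mm:
        m,w=mm[n];r=render(n,parts,p,w);raw=I[n][w[0]:w[1],w[2]:w[3],1]
        o.append(cv2.resize(np.dstack([raw,m*255,r*255]).astype(np.uint8),(400,300)))
    cv2.imwrite(f"pics/fit_{nm}.png",np.hstack(o))
a,b=cv2.imread("pics/fit_stand.png"),cv2.imread("pics/fit_blue.png");cv2.imwrite("pics/fit.png",np.vstack([a,b]))
E
python3 run1.py
```

```text
Traceback (most recent call last):
  File "run1.py", line 13, in <module>
    p,e=fit(parts,{n:mm[n] for n in sel},p0);print(nm,sel,p[:2].round(4),np.degrees(p[2]).round(2),round(e,3))
        ~~~^^^^^^^^^^^^^^^^^^^^^^^^^^^^^^^^^
  File "fit.py", line 29, in fit
    r=minimize(f,p0,method="Nelder-Mead",options=dict(initial_simplex=sx,xatol=1e-4,fatol=1e-5,maxiter=200))
  File "fit.py", line 26, in <lambda>
    f=lambda p:sum(np.abs(render(c,parts,[p[0],p[1],p[2]/2],w)-m).sum()/m.sum() for c,(m,w) in masks.items())
               ~~~^^^^^^^^^^^^^^^^^^^^^^^^^^^^^^^^^^^^^^^^^^^^^^^^^^^^^^^^^^^^^^^^^^^^^^^^^^^^^^^^^^^^^^^^^^^
  File "fit.py", line 26, in <genexpr>
    f=lambda p:sum(np.abs(render(c,parts,[p[0],p[1],p[2]/2],w)-m).sum()/m.sum() for c,(m,w) in masks.items())
                          ~~~~~~^^^^^^^^^^^^^^^^^^^^^^^^^^^^^^
  File "fit.py", line 22, in render
    uv=np.array([(proj(cam,q)+.5-[c0,r0])*S-.5 for q in w],np.float32)
                  ~~~~^^^^^^^
  File "h.py", line 12, in proj
    c=vision.calibration(cam);K=np.array(c["mtx"]);E=np.array(c["extrinsics"]);k=c["k1"]
ValueError: time passes only in moves, steps and waits
```

```bash
sed -i 's/c=vision.calibration(cam)/c=cal(cam)/; s/^def ray/import functools\n@functools.cache\ndef cal(cam): return vision.calibration(cam)\ndef ray/' h.py; python3 run1.py
```

```text
stand ['top'] [0.5876 0.175 ] -88.36 0.128
stand ['scene'] [0.6112 0.1472] -96.47 0.616
stand ['top', 'scene'] [0.5877 0.175 ] -88.67 0.802
blue ['top'] [ 0.4642 -0.1949] -101.59 0.091
blue ['scene'] [ 0.4638 -0.1945] -99.24 0.124
blue ['top', 'scene'] [ 0.464  -0.1947] -101.39 0.22
```

View pics/fit.png

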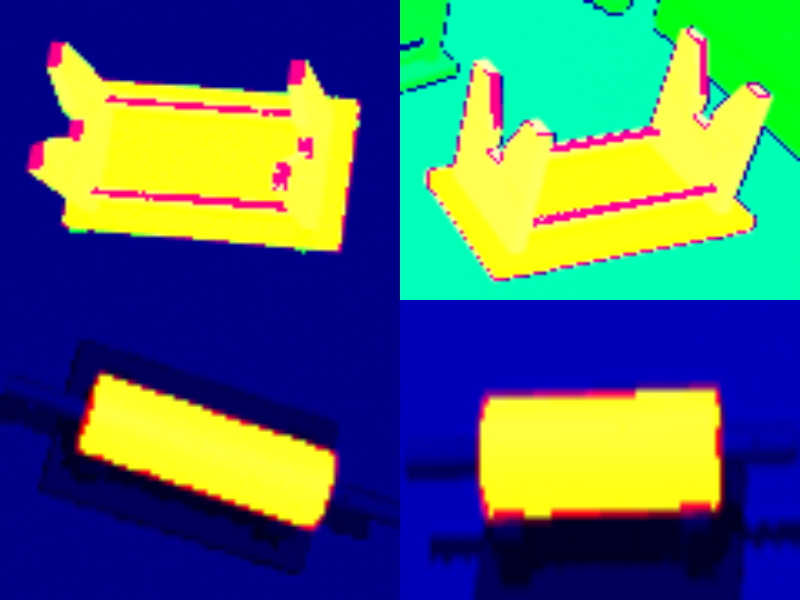

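The overlays match well in both views. Stand is at (0.588, 0.175) with yaw −88.6°, blue roller at (0.464, −0.195) with yaw −101.4°. Next is the grasp.

```bash
python3 - <<'E'
from h import *
print(robot.current_eef_rot())
b=[.464,-.1947];s=[.5877,.175]
for yb,ys in((-101.4,-88.6),(78.6,91.4)):
    for p,y in((b+[.15],yb),(b+[.032],yb),(s+[.2],ys),(s+[.055],ys)):
        q=robot.inverse_kinematics(p,[180,0,y]);print(y,p,None if q is None else np.round(q,0))
E
```

```text
[-1.79978326e+02  2.81751919e-03  1.53140513e+02]
-101.4 [0.464, -0.1947, 0.15] [ -27.   25.   65.  101.  -24.   70. -148.]
-101.4 [0.464, -0.1947, 0.032] [ -25.   37.   65.  109.  -39.   60. -135.]
-88.6 [0.5877, 0.175, 0.2] [-17.  26.  -1.  77.   1.  77. 163.]
-88.6 [0.5877, 0.175, 0.055] [-15.  32.  -5.  88.   3.  60. 161.]
78.6 [0.464, -0.1947, 0.15] [-24.  22.  59. 101. -21.  68.  29.]
78.6 [0.464, -0.1947, 0.032] [-24.  36.  62. 109. -37.  58.  43.]
91.4 [0.5877, 0.175, 0.2] [-35.  27.  25.  78. -11.  78.  -8.]
91.4 [0.5877, 0.175, 0.055] [-34.  34.  24.  89. -15.  61.  -5.]
```

```bash
python3 - <<'E'
from h import *
b=[.464,-.1947]
robot.move_to(b+[.15],[180,0,78.6])
print(robot.current_time_s(),robot.current_tool_pos())
print(robot.line_to(b+[.06]),robot.line_to(b+[.032],velocity=.06,f_stop=8))
fingers.gripper_to(0.,50)
print(robot.current_finger_gap(),robot.current_gripper_force(),robot.current_tool_pos())
robot.line_to(b+[.2])
print(robot.current_finger_gap(),robot.current_contact_force(),robot.current_time_s(),robot.current_tool_pos())
im={n:vision.grab_frame(n) for n in("top","scene")}
cv2.imwrite("pics/lift.png",np.hstack([cv2.resize(im["top"][:,200:,::-1],(400,480)),cv2.resize(im["scene"][:,:320,::-1],(400,480))]))
for n in im: cv2.imwrite(f"pics/{n}1.png",im[n][:,:,::-1])
E
```

```text
2.95 [ 0.46471278 -0.19329619  0.1498265 ]
False False
-0.001090088231843921 0.0 [ 0.46402228 -0.1947256   0.03201558]
0.00482270208811803 [-0.12538992  0.00523832  0.13282125] 6.35 [ 0.46337079 -0.19426421  0.19911802]
```

View pics/lift.png

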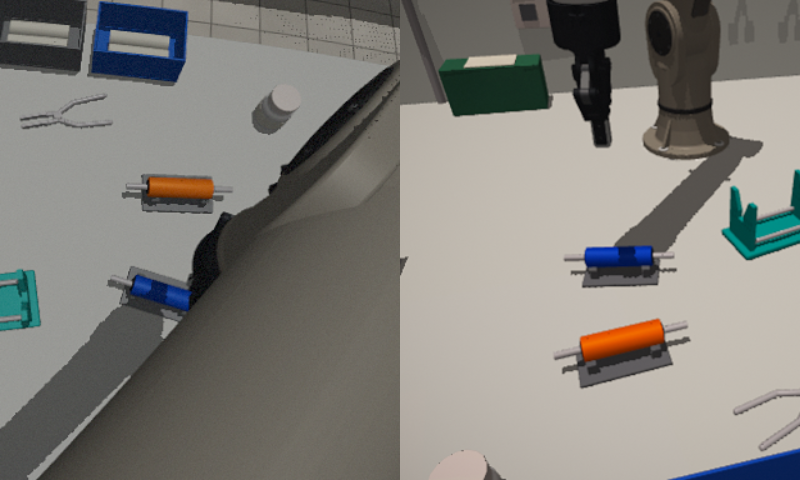

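Missed: the gripper closed on nothing, and the picture shows it nearer the base than the roller. The roller is undisturbed. I'll check the projection of the known tool and base points.

```bash
python3 - <<'E'
from h import *
for p in([0,0,0],[.4634,-.1943,.182],[.464,-.1947,.034],[.5877,.175,0.096]): print(p,[proj(n,p).round(0) for n in("top","scene")])
for n in("top","scene"):
    c=cal(n);print(n,np.array(c["mtx"]).round(1).tolist(),c["k1"]);print(np.array(c["extrinsics"]).round(3))
print(robot.current_joint_positions(),robot.current_tool_pos(),robot.current_eef_rot())
E
```

```text
[0, 0, 0] [array([199., 464.]), array([229., 112.])]
[0.4634, -0.1943, 0.182] [array([346., 228.]), array([165., 136.])]
[0.464, -0.1947, 0.034] [array([328., 235.]), array([175., 205.])]
[0.5877, 0.175, 0.096] [array([140., 142.]), array([388., 189.])]
top [[382.6, 0.0, 253.6], [0.0, 382.6, 187.3], [0.0, 0.0, 1.0]] -0.12230359727978757
[[ 0.115 -0.993  0.001 -0.104]
 [ 0.973  0.113  0.2   -0.527]
 [-0.199 -0.022  0.98  -0.674]
 [ 0.     0.     0.     1.   ]]
scene [[381.8, 0.0, 254.0], [0.0, 381.8, 198.9], [0.0, 0.0, 1.0]] -0.0037186776798998015
[[ 0.244  0.97   0.009 -0.077]
 [-0.59   0.141  0.795  0.262]
 [ 0.77  -0.2    0.606 -1.153]
 [ 0.     0.     0.     1.   ]]
[-26.02811459  19.60576769  60.83754837  96.58599094 -17.66643595
  74.41640544  26.846908  ] [ 0.46332917 -0.19436213  0.19903986] [-1.79879819e+02 -3.57596837e-03  7.85910614e+01]
```

```bash
python3 - <<'E'
from h import *
print(robot.tip_reach,robot.current_finger_gap(),robot.current_time_s())
i=vision.grab_frame("scene")[:,:,::-1];o=cv2.resize(i[0:150,80:280],None,fx=4,fy=4,interpolation=cv2.INTER_CUBIC)
for dz in(0,-.017,.002,.056):
    u=proj("scene",[.4633,-.1943,.199+dz]);cv2.circle(o,tuple(int(x) for x in (u-[80,0])*4),4,(0,0,255),-1)
cv2.imwrite("pics/tip.png",o)
E
```

```text
0.017 0.0021877004472666767 6.45
```

View pics/tip.png

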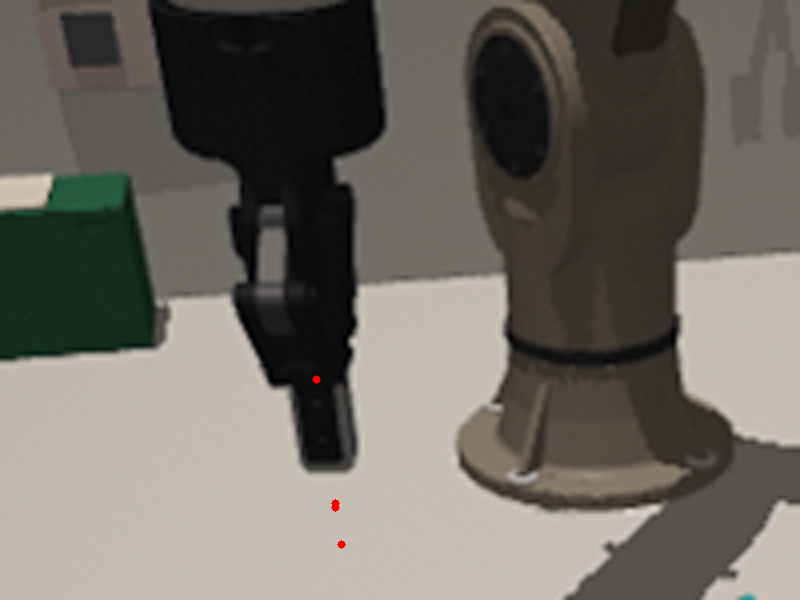

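The closed fingertips appear about 35 mm above where the stated tool length puts them, shifted along the tool axis. I'll confirm by touching the bare counter gently with the fingers shut.

```bash
python3 - <<'E'
from h import *
p=[.365,-.19]
robot.line_to(p+[.06],velocity=.25)
try: print(robot.line_to(p+[-.03],velocity=.05,f_stop=4))
except robot.PlanningError as e: print(e)
print(robot.current_tool_pos(),robot.current_contact_force(),robot.current_time_s())
E
```

```text
True
[ 0.36484053 -0.18995682 -0.01889353] [-1.29591355  0.26013561  7.11629505] 8.7417
```

Confirmed: contact came at TCP z = −0.019, so the tips are 36 mm farther back than stated. I'll shift all heights by −36 mm and retry the grasp.

```bash
python3 - <<'E'
from h import *
b=[.464,-.1947]
robot.line_to([.365,-.19,.06],velocity=.25)
fingers.gripper_to(1.)
robot.line_to(b+[.06],velocity=.25)
print(robot.line_to(b+[-.006],velocity=.07,f_stop=8),robot.current_tool_pos())
fingers.gripper_to(0.,50)
print(robot.current_finger_gap(),robot.current_gripper_force(),robot.current_tool_pos())
robot.line_to(b+[.12])
print(robot.current_finger_gap(),robot.current_contact_force(),robot.current_time_s())
im={n:vision.grab_frame(n) for n in("top","scene")}
for n in im: cv2.imwrite(f"pics/{n}2.png",im[n][:,:,::-1])
cv2.imwrite("pics/lift2.png",np.hstack([cv2.resize(im["top"][:,200:,::-1],(400,480)),cv2.resize(im["scene"][:,:320,::-1],(400,480))]))
E
```

```text
False [ 0.46441717 -0.19501851 -0.0056046 ]
0.3626355583215354 49.346022605895996 [ 0.4652736  -0.19498119 -0.00545041]
0.35819068222912787 [-0.38442214  1.02737761 -2.60555704] 13.1667
```

View pics/lift2.png

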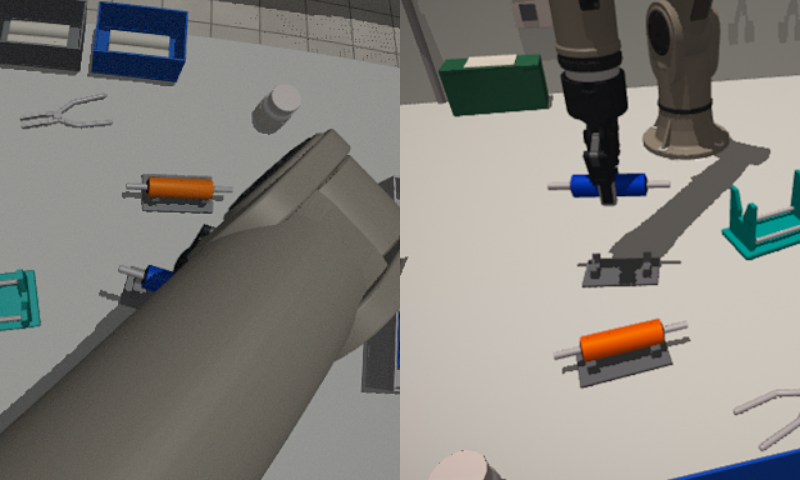

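Grasp is good: gap about 31 mm, load 2.6 N, roller level and centred in the fingers at scene pixel ≈ (167,148), orange undisturbed. Next I'll carry it over the stand and look before lowering.

```bash
python3 - <<'E'
from h import *
s=[.5877,.175]
robot.move_to(s+[.14],[180,0,91.4])
robot.line_to(s+[.08])
print(robot.current_tool_pos(),robot.current_eef_rot(),robot.current_finger_gap(),robot.current_time_s())
im={n:vision.grab_frame(n) for n in("top","scene")}
for n in im: cv2.imwrite(f"pics/{n}3.png",im[n][:,:,::-1])
a=im["scene"][120:250,312:442,::-1];b=im["top"][90:220,80:210,::-1]
o=np.hstack([cv2.resize(b,(400,400)),cv2.resize(a,(400,400),interpolation=cv2.INTER_CUBIC)])
y=np.radians(-88.6)
for e in(-.084,-.05,.05,.084):
    p=[s[0]+e*np.cos(y),s[1]+e*np.sin(y),.12]
    u=(proj("scene",p)-[312,120])*400/130+[400,0];cv2.circle(o,tuple(int(x) for x in u),3,(0,0,255),-1)
    u=(proj("top",p)-[80,90])*400/130;cv2.circle(o,tuple(int(x) for x in u),3,(0,0,255),-1)
cv2.imwrite("pics/above.png",o)
E
```

```text
[0.5882023  0.17394752 0.08049405] [1.79957909e+02 2.13865228e-02 9.13070620e+01] 0.35824803900931673 15.2667
```

View pics/above.png

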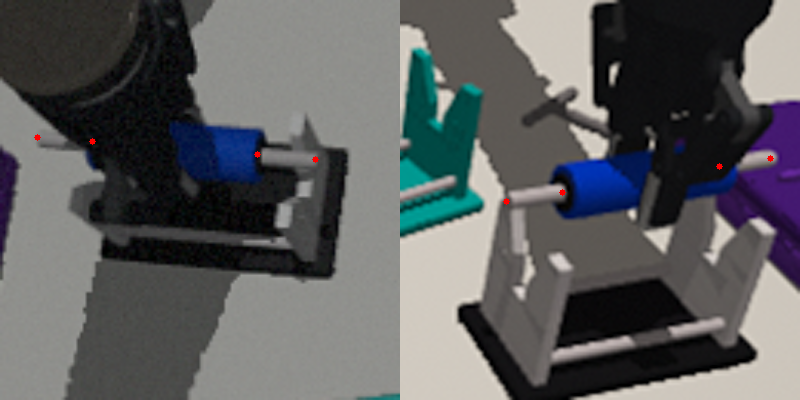

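The axle ends lie on the predicted points in both views (scene crop (506,200) and (770,157)), so it is aligned. I'll lower it gently.

```bash
python3 - <<'E'
from h import *
s=[.5877,.175]
print(robot.line_to(s+[.045],velocity=.08,f_stop=8),robot.current_tool_pos())
print(robot.line_to(s+[.008],velocity=.025,f_stop=7),robot.current_tool_pos(),robot.current_contact_force(),robot.current_torque(),robot.current_finger_gap(),robot.current_time_s())
im={n:vision.grab_frame(n) for n in("top","scene")}
for n in im: cv2.imwrite(f"pics/{n}4.png",im[n][:,:,::-1])
a=im["scene"][140:250,322:432,::-1];b=im["top"][100:210,90:200,::-1]
cv2.imwrite("pics/low.png",np.hstack([cv2.resize(x,(400,400),interpolation=cv2.INTER_CUBIC) for x in(b,a)]))
E
```

```text
False [0.5874496  0.17488554 0.04446653]
True [0.58751955 0.17497518 0.01749858] [-0.3712721   0.97852533  4.60678477] [-0.06186847  0.18489712  0.04058973] 0.35636915603243857 16.9917
```

View pics/low.png

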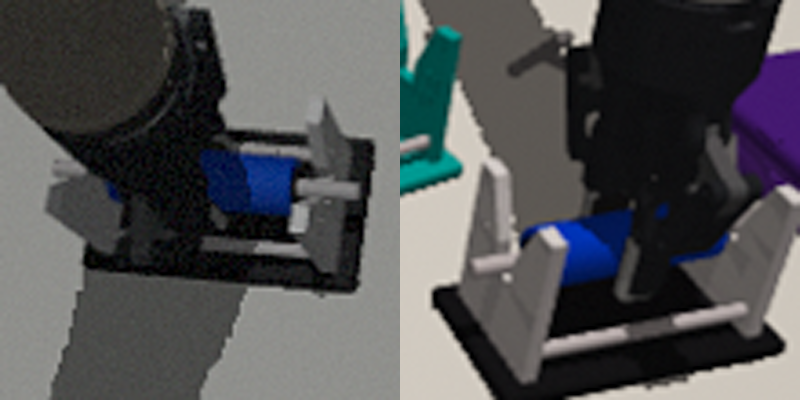

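Contact came at the expected seat height (0.0175 against about 0.017), with both ends down in the slots. I'll release, retreat and check.

```bash
python3 - <<'E'
from h import *
s=[.5877,.175]
fingers.gripper_to(1.)
robot.line_to(s+[.2],velocity=.2)
robot.move_to([.3,.35,.22],[180,0,120])
print(robot.current_time_s(),robot.current_finger_gap())
im={n:vision.grab_frame(n) for n in("top","scene")}
for n in im: cv2.imwrite(f"pics/{n}5.png",im[n][:,:,::-1])
from fit import *
for n,w in(("top",(110,195,95,205)),("scene",(165,260,322,442))):
    i=im[n][w[0]:w[1],w[2]:w[3]].astype(int);m=(i[:,:,2]>i[:,:,0]*2+25)&(i[:,:,2]>i[:,:,1]*1.5+15)
    r=render(n,sleeve_parts(.057),[*s,np.radians(-88.6)],w)
    ys,xs=np.nonzero(m);yr,xr=np.nonzero(r>.5);print(n,xs.mean()+w[2],ys.mean()+w[0],"seat model",xr.mean()+w[2],yr.mean()+w[0],m.sum(),(r>.5).sum())
a=im["scene"][140:250,322:432,::-1];b=im["top"][100:210,90:200,::-1]
cv2.imwrite("pics/end.png",np.hstack([cv2.resize(x,(400,400),interpolation=cv2.INTER_CUBIC) for x in(b,a)]))
E
```

```text
20.0083 1.0038956558575793
top 144.5743073047859 148.97229219143577 seat model 145.9446902654867 148.44026548672565 794 904
scene 387.89156626506025 205.24765729585008 seat model 382.890099009901 206.68316831683168 747 1010
```

View pics/end.png

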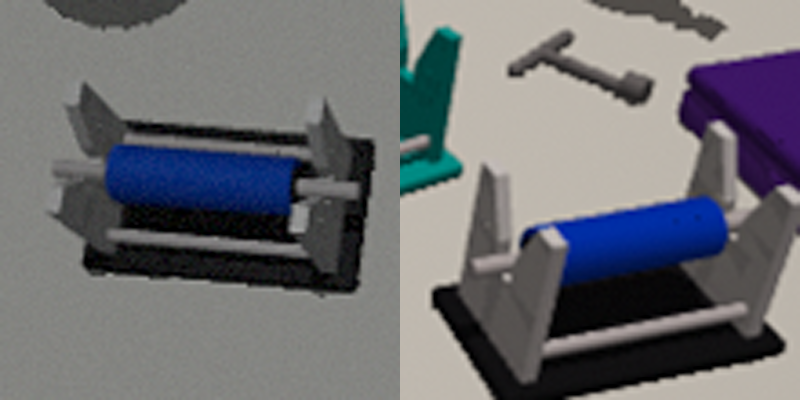

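The roller lies level in both slots: axle ends at top crop (75,170) and (330,187), and scene crop (490,263) and (740,215). The small centroid offsets come from the upright hiding part of the sleeve, and the gripper is clear. Handing in.

```bash
python3 -c "
from h import *
print(workorder.close_job())"
```

```text
the job is handed in; nothing more can be done
None
```

The blue roller is seated in both slots of the black-based stand and released, and the job was handed in at about 20 s; the first grasp closed on nothing because the fingertips sit 36 mm farther back than stated, and the orange roller was not touched.

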